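Hold the red stone's cell in the light path

TASK

Gently pick up the glass cell with the red stone by its two frosted white faces, never touching its clear faces, and hold it upright in mid-air between the lamp and the viewing tube, with the stone in the middle of the light path and the clear faces square to the beam so that the light goes straight through. Do not touch the lamp or the viewing tube, and leave the other two cells, the jar and the bur block where they are. The program finishes while the robot is still holding the cell there.

Things in the scene. Friction and masses are not known exactly. Their poses are not given: they have to be found in the camera images.
- cell_red_center (a point): Glass cell with a red stone inside and a red round stopper on top, 32 x 32 x 64 mm tall, about 120 g, standing loose on the pad. Point: its centre, 32 mm above its underside, the middle of the stone. z up. Frosted white faces, 29 mm wide, look along its +x and -x: grip there, fingers closing along its x. Clear faces look along +y and -y. The glass cracks if the fingers' forces add up to 90 N (45 N a finger); 20 to 30 N a finger is ample.
- cell_red_clear: The two clear faces of the red stone's cell, part of it: plates 23.5 mm wide, 56 mm high, on its +y and -y sides, standing 1.5 mm proud of the frosted plates' edges. Origin: centre of the cell's underside; axes as the cell's. No finger may touch them.
- cell_green_center (a point): Glass cell with a green stone inside and a green round stopper on top, 32 x 32 x 64 mm tall, about 120 g, standing loose on the pad. Point: its centre, 32 mm above its underside, the middle of the stone. z up. Not to be disturbed. Made as the red stone's cell.
- cell_blue_center (a point): Glass cell with a blue stone inside and a blue round stopper on top, 32 x 32 x 64 mm tall, about 120 g, standing loose on the pad. Point: its centre, 32 mm above its underside, the middle of the stone. z up. Not to be disturbed. Made as the red stone's cell.
- pad: Flat cork pad, 100 (x) x 320 (y) x 6 mm, fixed, on which the three cells stand in a row along its y axis, 90 mm or more from centre to centre. Origin at the centre of its underside, on the bench top (z = 0).
- beam (a point): Middle of the light path, 120 mm above the bench top, half-way between lamp nozzle and viewing tube. The beam runs level along this point's y; z up. Tube (48 mm thick) spans y -145 to -55 mm, nozzle (44 mm) 55 to 80, lamp housing (85 mm) 80 to 200; none rises over 31 mm above this point. The 110 mm gap is open above and at both sides.
- viewer: Fixed light bench: aluminium base plate 90 (x) x 360 (y) x 18 mm, blue lamp with steel nozzle on the +y side, black viewing tube on the -y side. Origin on the bench top (z = 0) straight below the middle of the light path, same axes. Not to be touched.
- burblock: Wooden block 55 x 150 x 35 mm with rotary burs standing in it, 80 mm high in all, loose. Origin at the centre of its underside. Not to be disturbed.
- jar: Small glass jar with a red cap, 56 mm across, 65 mm high, loose. Origin at the centre of its underside. Not to be disturbed.
Mind the look-alikes: they are no part of the job. What is shaped like the part that bears cell_red_center but brown or pink is not meant.

How it is judged:
On the way:
1. the cell with the red stone is lifted clear of the pad, upright, in the fingers (height (world z) of cell_red_center above 0.06 m and angle between cell_red_center's own z axis and vertical below 0.35 rad and contact force between the fingers and cell_red above 2 N), for 0.2 s.
At the end, for the whole second after the job is handed in: Fingers hold the red cell still in mid-air by its frosted faces: centre within 6 mm sideways, 7 mm in height and 20 mm along the beam of its middle, upright and square to the beam within 0.12 rad; nothing else carries it; the other things are within 15 mm of their starts and upright (x of cell_red_center in the frame of beam between -0.006 and 0.006 m and y of cell_red_center in the frame of beam between -0.02 and 0.02 m and z of cell_red_center in the frame of beam between -0.007 and 0.007 m and angle between the y axis of cell_red_center and the y axis of beam, either way round below 0.12 rad and angle between cell_red_center's own z axis and vertical below 0.12 rad and linear speed of cell_red below 0.03 m/s and contact force between the fingers and cell_red above 2 N and contact force between the fingers and cell_red_clear below 0.3 N and contact force between cell_red and viewer below 0.2 N and distance of each of cell_green_center, cell_blue_center, burblock, jar from where it was at the start of the episode below 0.015 m and angle between each of cell_green_center, cell_blue_center, burblock, jar's own z axis and vertical below 0.2 rad); the arm keeps its last pose, push and grip.
It fails at once if a finger touches a clear face of the red stone's cell (contact force between the fingers and cell_red_clear above 0.3 N).
It fails at once if the cell is squeezed or knocked with 90 N or more in all, or pressed on the pad with more than 20 N (contact force between the fingers and cell_red above 90 N or contact force between cell_red and pad above 20 N).
It fails at once if the lamp or viewing tube is touched (contact force between any of the fingers, the arm, cell_red and viewer above 0.5 N).
It fails at once if another cell, the jar or the bur block is pushed over or away by more than 15 mm (distance of any of cell_green_center, cell_blue_center, burblock, jar from where it was at the start of the episode above 0.015 m or angle between any of cell_green_center, cell_blue_center, burblock, jar's own z axis and vertical above 0.2 rad).
It also fails if it takes over 48 s, if anything falls off the work surface, if the arm or the gripper's body presses on something with over 40 N, if the wrist force passes 120 N, or if a joint passes its speed limit or range.

ROBOT

A 7-joint arm with a two-finger parallel gripper is mounted at the origin on the work surface. World frame = base frame: x ahead of the robot, y to its left, z up, the work surface at z = 0. Lengths are in m, angles in rad, forces in N, time in s.
With the tool pointing down it reaches from about 0.425 to 0.875 m from the base axis. Payload 4.7 kg.
Tool frame: the origin (TCP) lies midway between the tips of the shut fingers; the grasp point (between the pads) lies 19 mm behind it (r.grasp_offset is the distance from the TCP to the grasp point, in m); z points along the fingers, y is the line along which they close (so a half turn about z gives the same grasp; the last joint's range is limited). The gripper opens to 85 mm and grips with 20 to 120 N. Pads are 22 mm wide; open, the fingers measure 114 mm over their backs; the gripper's body (76 mm by 85 mm) begins 54 mm behind the grasp point. The pads swing forward as they close: fully open they stand 13 mm farther back than shut.
Start: joints at [-1.282, 0.321, -0.07, 1.45, 0.023, 1.371, -0.057], TCP at [0.176, 0.626, 0.231] pointing down, gripper open.
Joint ranges: [-2.86, 2.86], [-0.3, 2.09], [-1.38, 1.24], [0.06, 2.45], [-1.56, 4.7], [0.09, 2.05], [-2.69, 2.69]. Speed limits (rad/s): [2.57, 2.57, 3.14, 3.14, 3.14, 3.14, 3.14].

INTERFACE

Orientations are given as [roll, pitch, yaw] about the fixed x, y, z axes, in that order (R = Rz(yaw) Ry(pitch) Rx(roll)).
In Python, from bench import r, optics gives the robot as it stands.
- The arm moves only by the tool carry_out, never from a script. Its arguments are lists of equal length, an entry for each row: "claw": the finger opening in cm, from 0 to 8.54; "translation": the shift along the tool's x, y, z in cm, a list of three; "twist": the turn about the tool's z in degrees. A call has 1 to 12 rows; each row shifts and turns the commanded pose from where the row before left it, along the tool's axes as they then stand; what a row does not reach is not made up. A row lasts 1/10 s, in which the tool goes at most 50 mm and 8.59 degrees, less where a joint would pass 70% of its speed; a pose out of reach is approached as far as the arm can. A call with a gripper value outside its range is refused whole. The fingers move at their own pace and stop on an object; the grip force is fixed at half the most. Time passes only in rows, so rows that do not move let the fingers close. It gives the time, the measured TCP pose, the force, the opening and the grip force at its end, in the units of the state.
- r.observe(): the state, without advancing time (a new reading comes with each control period).
- optics.capture(name): name is "side" or "top" or "wrist"; returns the picture (400x640x3 uint8, red, green, blue); there is no depth.
- optics.camera_model(name): a dict with "intrinsics" (3x3 intrinsics, pixels), "D" ([k1, k2, p1, p2, k3] as OpenCV has them; the pictures are not rectified), "extrinsics" (4x4, takes a point from world to camera coordinates); the wrist camera has in their place "tool_from_camera" (4x4, takes a point from camera to tool coordinates, whose origin is the TCP and whose axes are the flange's). Camera axes: x right, y up, looking along -z (the intrinsics and any distortion apply to the point x, -y, -z); pixel columns grow to the right and rows downward; lengths in m; the calibration is good to about 2 mm. A picture is of the moment at which its call begins: read the wrist's pose just before it. camera_model takes no time and is no camera call.
- r.job_done(): hands the job in; it is judged then, once.
Trained networks look in the newest picture that a camera, given by its name, has taken for a name from the list of things; names that differ only in an ending like _2 or _b are one class to them, and where a whole thing is asked for, a point or a joint stands for the part that bears it (a point fixed in the world has none). Each returns a list of dicts, best first, with "conf" (0 to 1); they miss things now and then, are a little off and sometimes report something else, mostly with a low value. They report only what shows in the picture. A call takes as long as a camera call. They do not tell look-alikes from the thing itself.
- optics.cut_out(camera, query): "region" (400x640 bool, what is visible of it) and "bbox" ([left, top, right, bottom] in pixels, round what is visible of it).
- optics.pinpoint(camera, query): "xy" ([column, row] in pixels: a listed point, or the origin of a listed thing).
The state is a dict: "clock": time; "joint_pos": joint angles; "joint_velocities": joint speeds; "effort": joint torques, N m; "tcp_pos": TCP position; "ee_rot": TCP orientation; "wrist_force": force on the tool from outside, world axes, zero at the start; "torque": the same for the moment, N m; "gripper_width": finger opening in m; "gripper_force": force on a finger pad.
Only numpy, scipy, OpenCV 4.12 (cv2) and the standard library are available. Lean on these libraries where they do the work, as an engineer would, in place of code of your own. Each camera call takes 0.05 s, during which the arm holds its last target. There are 200 camera calls.

## Working session

There is one attempt and no reset: what is moved stays moved. The work goes in short steps, Python scripts to look and compute and a tool call to move; the robot and the scene stay as the last step left them, time stands still between calls to the robot, and variables do not carry over. Pictures are saved under pics/ and viewed, at most 10 in all, crops included, and the job is handed in when it is done.

Besides the shell and the picture viewer there is one more tool, called after ">>>" in YAML: its name, and indented under it one key for each argument. carry_out: Moves the arm, as the interface text tells. Its arguments: {"type":"object","properties":{"claw":{"type":"array","items":{"type":"number"}},"translation":{"type":"array","items":{"type":"array","items":{"type":"number"}}},"twist":{"type":"array","items":{"type":"number"}}},"required":["claw","translation","twist"]}

```bash
mkdir -p pics; cat > h.py <<'E'
import numpy as np, cv2
from bench import r, optics
from scipy.spatial.transform import Rotation as Ro
def ext(n):
    m=optics.camera_model(n); K=np.array(m["intrinsics"]);D=np.array(m["D"],float)
    if n=="wrist":
        s=r.observe(); T=np.eye(4);T[:3,:3]=Ro.from_euler('xyz',s["ee_rot"]).as_matrix();T[:3,3]=s["tcp_pos"]
        E=np.linalg.inv(T@np.array(m["tool_from_camera"]))
    else: E=np.array(m["extrinsics"])
    return K,D,E
def proj(c,P):
    K,D,E=c; p=np.atleast_2d(P)@E[:3,:3].T+E[:3,3]; p=p*[1,-1,-1]
    return cv2.projectPoints(p,np.zeros(3),np.zeros(3),K,D)[0][:,0]
def ray(c,xy):
    K,D,E=c; u=cv2.undistortPoints(np.array([[xy]],float),K,D)[0,0]
    d=E[:3,:3].T@np.array([u[0],-u[1],-1]); return -E[:3,:3].T@E[:3,3], d
def onz(c,xy,z):
    o,d=ray(c,xy); return o+d*(z-o[2])/d[2]
E
python3 - <<'E'
from h import *
print(r.observe())
Z=dict(cell_red_center=.038,cell_green_center=.038,cell_blue_center=.038,pad=0,beam=.12,viewer=0,burblock=0,jar=0)
for n in ["top","side","wrist"]:
    c=ext(n); im=optics.capture(n); cv2.imwrite(f"pics/{n}0.png",im[:,:,::-1])
    print(n,np.round(np.linalg.inv(c[2])[:3,3],3))
    for k,z in Z.items():
        for d in optics.pinpoint(n,k)[:3]: print(k,round(d["conf"],2),np.round(d["xy"],1),np.round(onz(c,d["xy"],z),4))
E
```

```text
{'clock': 0.0, 'joint_pos': array([-1.28188669,  0.32184478, -0.07007281,  1.45170821,  0.02259028,
        1.37079326, -0.05689695]), 'joint_velocities': array([-5.87699729e-05,  1.16026648e-03, -1.29696845e-03,  5.83129237e-04,
        3.13800878e-04, -1.28627620e-04,  9.80771426e-04]), 'effort': array([ 4.23567553e-04, -4.93580854e+01, -3.81860062e-01, -3.14326286e+01,
        1.30736735e-02,  1.17635532e-02,  1.68406068e-06]), 'tcp_pos': array([0.1762881 , 0.62506358, 0.23019259]), 'ee_rot': array([-3.13962805e+00,  9.39836518e-05,  2.86680421e+00]), 'wrist_force': array([-8.65930306e-04,  7.57236431e-01, -1.05068239e+00]), 'torque': array([ 0.01059788, -0.00874375, -0.00398925]), 'gripper_force': 0.0, 'gripper_width': 0.08555740071235507}
top [ 0.552 -0.026  1.105]
cell_red_center 0.69 [347.5 234.6] [ 0.5471 -0.1166  0.038 ]
cell_red_center 0.68 [303.9 221.6] [ 5.841e-01 -1.000e-04  3.800e-02]
cell_red_center 0.58 [361.8 192.7] [ 0.6595 -0.1582  0.038 ]
cell_green_center 0.77 [389.6 239.6] [ 0.5315 -0.2296  0.038 ]
cell_green_center 0.42 [284.5 168.7] [0.7288 0.0504 0.038 ]
cell
[... 216 characters left out ...]
viewer 0.81 [222.2 230. ] [0.566  0.2285 0.    ]
burblock 0.84 [341.5 159.8] [ 0.7578 -0.1081  0.    ]
jar 0.6 [286.6 168.2] [0.7365 0.0472 0.    ]
side [ 0.22  -0.619  0.634]
cell_red_center 0.8 [375.9 242.8] [ 0.6641 -0.1625  0.038 ]
cell_red_center 0.63 [297.3 212.4] [0.5767 0.0048 0.038 ]
cell_red_center 0.6 [315.7 250.9] [ 0.5473 -0.1175  0.038 ]
cell_green_center 0.67 [343.8 288.5] [ 0.5392 -0.2254  0.038 ]
cell_blue_center 0.88 [351.2 344. ] [ 0.4829 -0.3254  0.038 ]
beam 0.57 [247.8 139.1] [0.5657 0.221  0.12  ]
viewer 0.76 [250.8 176.9] [0.5691 0.2331 0.    ]
burblock 0.93 [388.4 224.9] [ 0.7539 -0.1024  0.    ]
jar 0.59 [342.5 191.1] [0.7385 0.0576 0.    ]
wrist [0.113 0.644 0.374]
```

```bash
python3 - <<'E'
import cv2
a=cv2.imread('pics/top0.png')[130:290,170:450]; b=cv2.imread('pics/side0.png')[110:390,180:460]
cv2.imwrite('pics/a.png',cv2.resize(a,None,fx=2.8,fy=2.8,interpolation=2)); cv2.imwrite('pics/b.png',cv2.resize(b,None,fx=2.1,fy=2.1,interpolation=2))
E
```

```text
(no output)
```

View pics/a.png

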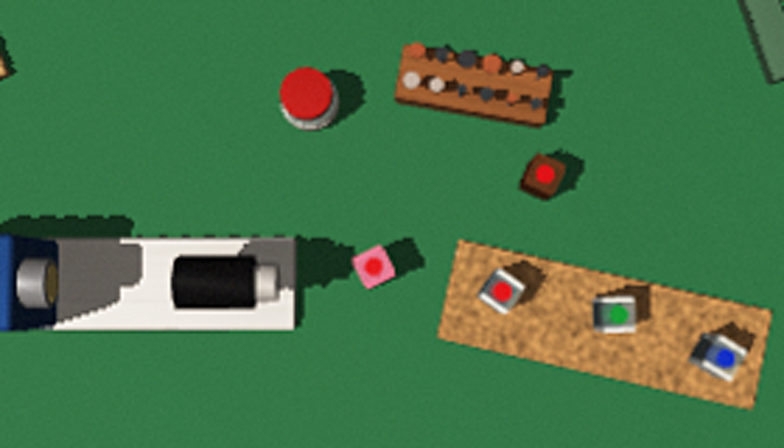

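View pics/b.png

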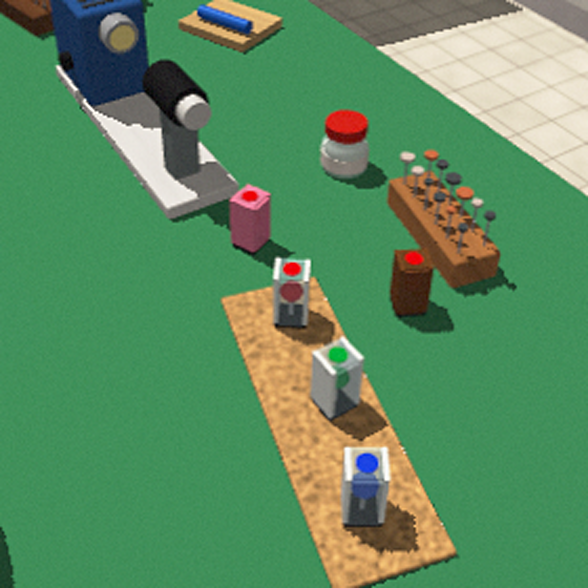

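The top view shows the genuine red cell at the pad's left end, around (347,235). The pink look-alike is near (304,222) and the brown one near (362,193). The viewer is nearly axis-aligned. I'm swinging round towards the red cell.

>>> carry_out:
  claw: [8.5, 8.5, 8.5, 8.5, 8.5, 8.5, 8.5, 8.5, 8.5, 8.5]
  translation:
    - [-4.6, -0.45, 0]
    - [-4.6, -0.45, 0]
    - [-4.6, -0.45, 0]
    - [-4.6, -0.45, 0]
    - [-4.6, -0.45, 0]
    - [-4.6, -0.45, 0]
    - [-4.6, -0.45, 0]
    - [-4.6, -0.45, 0]
    - [-4.6, -0.45, 0]
    - [-4.6, -0.45, 0]
  twist: [4.3, 4.3, 4.3, 4.3, 4.3, 4.3, 4.3, 4.3, 4.3, 4.3]

```text
clock: 2.35
tcp_pos: [0.52, 0.3297, 0.2314]
ee_rot: [3.141, -0.0, 2.113]
wrist_force: [1.2, 0.2, -0.2]
gripper_width: 0.085
gripper_force: 0.0
```

>>> carry_out:
  claw: [8.5, 8.5, 8.5, 8.5, 8.5, 8.5, 8.5, 8.5, 8.5, 8.5, 8.5, 8.5]
  translation:
    - [-4.5, -0.4, 0]
    - [-4.5, -0.4, 0]
    - [-4.5, -0.4, 0]
    - [-4.5, -0.4, 0]
    - [-4.5, -0.4, 0]
    - [-4.5, -0.4, 0]
    - [-4.5, -0.4, 0]
    - [-4.5, -0.4, 0]
    - [-4.5, -0.4, 0]
    - [-4.5, -0.4, 0]
    - [0, 0, 0]
    - [0, 0, 0]
  twist: [4.4, 4.4, 4.4, 4.4, 4.4, 4.4, 4.4, 4.4, 4.4, 4.4, 8, 8]

```text
clock: 3.55
tcp_pos: [0.5673, -0.1093, 0.2317]
ee_rot: [3.141, -0.001, 1.059]
wrist_force: [-0.4, 2.0, -0.5]
gripper_width: 0.085
gripper_force: 0.0
```

```bash
python3 - <<'E'
from h import *
n="wrist"; c=ext(n); im=optics.capture(n); cv2.imwrite("pics/w1.png",im[:,:,::-1])
print(np.linalg.inv(c[2]).round(3))
Z=dict(cell_red_center=.038,cell_green_center=.038,cell_blue_center=.038)
for k,z in Z.items():
    for d in optics.pinpoint(n,k)[:3]: print(k,round(d["conf"],2),np.round(d["xy"],1),np.round(onz(c,d["xy"],z),4))
print(proj(c,[.547,-.117,.038]))
E
```

```text
[[ 0.872  0.472  0.126  0.6  ]
 [-0.489  0.842  0.227 -0.052]
 [ 0.001 -0.259  0.966  0.375]
 [ 0.     0.     0.     1.   ]]
cell_red_center 0.82 [307.  189.6] [ 0.5538 -0.1165  0.038 ]
cell_red_center 0.7 [268.3  73.2] [ 0.5775 -0.0014  0.038 ]
cell_red_center 0.57 [416.9 178.2] [ 0.6563 -0.1604  0.038 ]
cell_green_center 0.61 [334.5 288. ] [ 0.5252 -0.2279  0.038 ]
cell_green_center 0.33 [462.5  78.6] [ 0.7363 -0.0943  0.038 ]
[[301.40282333 193.22026291]]
```

View pics/w1.png

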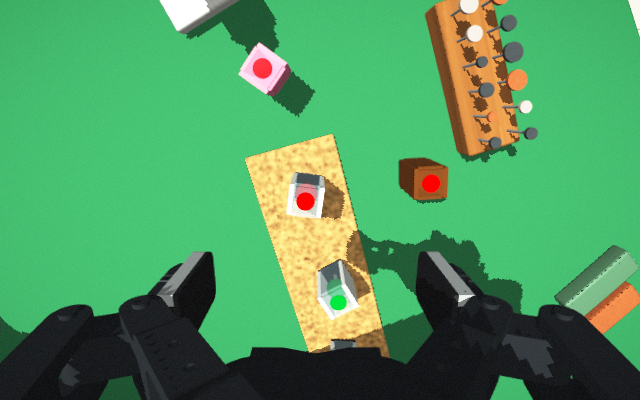

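The wrist view shows the red cell at (306,195), roughly aligned with the finger axis, with white frosted edges left and right. Next I'm fitting poses to the masks.

```bash
cat > fit.py <<'E'
from h import *
from scipy.optimize import minimize
def box(x,y,z): return np.array([[a,b,c] for a in x for b in y for c in z])
CELL=[box([-.016,.016],[-.016,.016],[.0,.064])]
def cyl(rad,y0,y1,z):
    t=np.linspace(0,2*np.pi,24,endpoint=False)
    return np.array([[rad*np.cos(a),y,z+rad*np.sin(a)] for a in t for y in (y0,y1)])
VIEW=[box([-.045,.045],[-.18,.18],[0,.018])]
S=4
def render(c,parts,p,z0):
    m=np.zeros((400*S,640*S),np.uint8); R=Ro.from_euler('z',p[2]).as_matrix()
    for P in parts:
        q=(proj(c,P@R.T+[p[0],p[1],z0])+.5)*S
        cv2.fillConvexPoly(m,cv2.convexHull(q.astype(np.float32)).round().astype(np.int32),1)
    return cv2.resize(m.astype(np.float32),(640,400),interpolation=cv2.INTER_AREA)
def fit(views,parts,p0,z0):
    sc=np.array([.004,.004,.08])
    def f(v):
        p=p0+v*sc; return sum(np.abs(render(c,parts,p,z0)-m).sum()/m.sum() for c,m in views)
    s=[[0,0,0],[1,0,0],[0,1,0],[0,0,1]]
    best=min((minimize(f,[0,0,k],method="Nelder-Mead",options=dict(initial_simplex=np.array(s)*1.5+[-.5,-.5,k-.5],maxiter=150)) for k in(-3,0,3)),key=lambda o:o.fun)
    return p0+best.x*sc,best.fun
def pick(n,q,c,p):
    L=optics.cut_out(n,q); t=proj(c,p)[0]
    L=[d for d in L if np.linalg.norm((np.array(d["bbox"])[:2]+np.array(d["bbox"])[2:])/2-t)<15]
    return L[0]["region"].astype(np.float32) if L else None
E
python3 - <<'E'
from fit import *
p=[.5505,-.1168,.038]; V=[]
for n in ["wrist","top","side"]:
    c=ext(n); optics.capture(n); m=pick(n,"cell_red_center",c,p)
    if m is None: print(n,"none"); continue
    V.append((c,m)); q,f=fit([(c,m)],CELL,np.array([p[0],p[1],-.53]),.006); print(n,m.sum(),q.round(4),round(f,3))
q,f=fit(V,CELL,np.array([p[0],p[1],-.53]),.006); print("all",q.round(4),f)
# plate edge: bright pixels in top view
im=cv2.imread("pics/top0.png").astype(int); c=ext("top")
m=((im.min(2)>200)).astype(np.uint8); m[:200]=0;m[260:]=0;m[:,:180]=0;m[:,280:]=0
ys,xs=np.where(m)
for x in (196,206,216,226,236,246,256,266,272):
    yy=ys[xs==x]
    if len(yy): print(x,yy.min(),yy.max(),onz(c,(x,yy.max()+.5),.018).round(4),onz(c,(x,yy.min()-.5),.018).round(4))
for y in (220,230,240,246): 
    xx=xs[ys==y]; 
    if len(xx): print(y,xx.max(),onz(c,(xx.max()+.5,y),.018).round(4))
E
```

```text
wrist 1506.0 [ 0.5515 -0.1188 -0.641 ] 0.064
top none
side 495.0 [ 0.5561 -0.1145 -0.5752] 0.162
all [ 0.5519 -0.1187 -0.5707] 0.28592926263809204
196 244 246 [0.5221 0.2959 0.018 ] [0.5302 0.2959 0.018 ]
206 241 246 [0.5216 0.2686 0.018 ] [0.5379 0.2686 0.018 ]
216 216 246 [0.5212 0.2413 0.018 ] [0.6058 0.2414 0.018 ]
226 216 246 [0.5207 0.214  0.018 ] [0.6053 0.2139 0.018 ]
236 216 246 [0.5202 0.1867 0.018 ] [0.6048 0.1864 0.018 ]
246 216 246 [0.5197 0.1594 0.018 ] [0.6043 0.159  0.018 ]
256 216 246 [0.5192 0.1321 0.018 ] [0.6038 0.1316 0.018 ]
266 231 246 [0.5187 0.1048 0.018 ] [0.5623 0.1045 0.018 ]
272 233 246 [0.5184 0.0885 0.018 ] [0.5565 0.0881 0.018 ]
220 253 [0.5916 0.1385 0.018 ]
230 262 [0.5638 0.114  0.018 ]
240 273 [0.536  0.0842 0.018 ]
246 273 [0.5197 0.0844 0.018 ]
```

>>> carry_out:
  claw: [8.5, 8.5, 8.5, 8.5]
  translation:
    - [-1.6, -0.9, 1]
    - [0, 0, 4]
    - [0, 0, 4]
    - [0, 0, 0]
  twist: [4.5, 0, 0, 0]

```text
clock: 4.45
tcp_pos: [0.5482, -0.1156, 0.1365]
ee_rot: [-3.133, 0.005, 0.991]
wrist_force: [-0.7, 0.3, 0.7]
gripper_width: 0.0849
gripper_force: 0.0
```

```bash
python3 - <<'E'
from fit import *
print(r.observe()["tcp_pos"].round(4),r.observe()["ee_rot"].round(4))
p=[.5515,-.1185,.038]
n="wrist"; c=ext(n); im=optics.capture(n)
for q in ["cell_red_center"]:
    for d in optics.pinpoint(n,q)[:2]: print(d["conf"],d["xy"],onz(c,d["xy"],.038).round(4))
m=pick(n,"cell_red_center",c,p)
q=np.array([p[0],p[1],-.6])
if m is not None:
    q,f=fit([(c,m)],CELL,q,.006); print(m.sum(),q.round(4),round(f,3))
o=im[:,:,::-1].copy(); R=Ro.from_euler('z',q[2]).as_matrix()
P=proj(c,CELL[0]@R.T+[q[0],q[1],.006])
o=cv2.resize(o,None,fx=4,fy=4,interpolation=cv2.INTER_CUBIC); P4=((P+.5)*4).astype(int)
for i in range(8):
    for j in range(i):
        if bin(i^j).count("1")==1: cv2.line(o,tuple(map(int,P4[i])),tuple(map(int,P4[j])),(255,0,255),1)
k=P4.mean(0).astype(int); cv2.imwrite("pics/w2.png",o[max(0,k[1]-290):k[1]+290,k[0]-390:k[0]+390])
E
```

```text
[ 0.5482 -0.1156  0.1365] [-3.133   0.0049  0.9912]
0.87 [255.5, 37.4] [5.758e-01 2.000e-04 3.800e-02]
0.71 [475.4, 172.2] [ 0.6567 -0.1598  0.038 ]
2975.0 [ 0.5511 -0.1191 -0.6526] 0.089
```

View pics/w2.png

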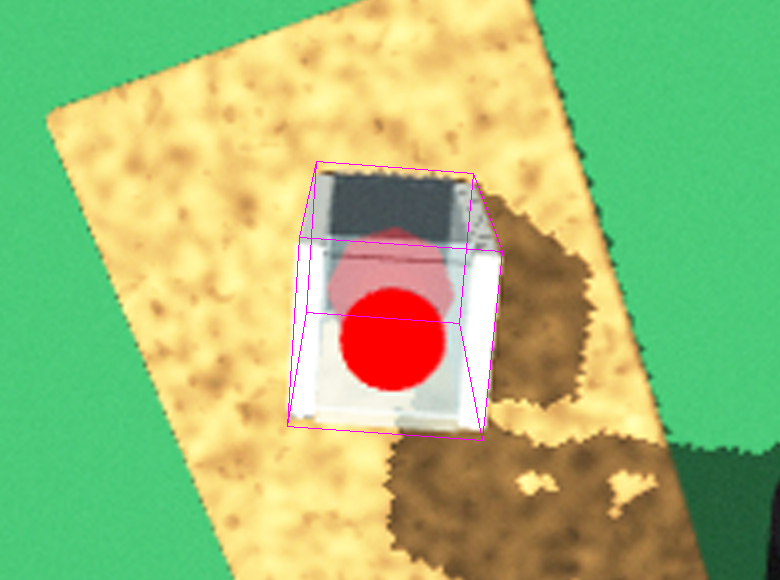

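The overlay matches the cell well: the frosted edges sit left and right, at x about 300 and 495 in the crop. I'll correct position and yaw, then check the pose.

>>> carry_out:
  claw: [8.5, 8.5, 8.5]
  translation:
    - [-0.1, 0.4, 0]
    - [0, 0, 2]
    - [0, 0, 0]
  twist: [3.9, 0, 0]

```text
clock: 4.9
tcp_pos: [0.5553, -0.1195, 0.1219]
ee_rot: [3.141, -0.0, 0.923]
wrist_force: [-0.9, 0.5, -0.3]
gripper_width: 0.0853
gripper_force: 0.0
```

>>> carry_out:
  claw: [8.5, 8.5]
  translation:
    - [0, 0, 0]
    - [0, 0, 0]
  twist: [0, 0]

```text
clock: 5.1
tcp_pos: [0.5561, -0.1197, 0.123]
ee_rot: [3.14, -0.002, 0.923]
wrist_force: [0.9, 0.9, 1.0]
gripper_width: 0.0848
gripper_force: 0.0
```

```bash
cat > look.py <<'E'
from fit import *
for i in range(3):
    s=r.observe(); print(s["tcp_pos"].round(4),s["ee_rot"].round(4))
    n="wrist"; c=ext(n); im=optics.capture(n); m=pick(n,"cell_red_center",c,[.5515,-.1185,.038])
    if m is not None: q,f=fit([(c,m)],CELL,np.array([.5515,-.1185,-.645]),.006); print(q.round(4),round(f,3))
E
python3 look.py
```

```text
[ 0.5561 -0.1197  0.123 ] [ 3.1395e+00 -1.6000e-03  9.2280e-01]
[ 0.5558 -0.1196  0.1226] [ 3.1401e+00 -1.3000e-03  9.2270e-01]
[ 0.5515 -0.1186 -0.6433] 0.094
[ 0.5554 -0.1196  0.122 ] [ 3.1407e+00 -8.0000e-04  9.2270e-01]
[ 0.5511 -0.1188 -0.635 ] 0.062
```

>>> carry_out:
  claw: [8.5, 8.5, 8.5, 8.5, 8.5, 8.5, 8.5, 8.5]
  translation:
    - [-0.2, -0.4, 0]
    - [0, 0, 0]
    - [0, 0, 2]
    - [0, 0, 2]
    - [0, 0, 2]
    - [0, 0, 1.5]
    - [0, 0, 0]
    - [0, 0, 0]
  twist: [0, 0, 0, 0, 0, 0, 0, 0]

```text
clock: 6.2
tcp_pos: [0.5507, -0.1189, 0.0465]
ee_rot: [3.141, 0.0, 0.922]
wrist_force: [-0.5, 0.4, 0.1]
gripper_width: 0.085
gripper_force: 0.0
```

```bash
python3 look.py; python3 - <<'E'
from h import *
cv2.imwrite("pics/w3.png",optics.capture("wrist")[:,:,::-1])
E
```

```text
[ 0.5507 -0.1189  0.0465] [3.1415e+00 2.0000e-04 9.2240e-01]
[ 0.5513 -0.1187 -0.6449] 0.062
[ 0.5515 -0.119   0.0474] [ 3.140e+00 -1.000e-03  9.224e-01]
[ 0.5516 -0.1182 -0.6429] 0.061
[ 0.5514 -0.1189  0.0474] [ 3.1401e+00 -1.2000e-03  9.2240e-01]
[ 0.5515 -0.1183 -0.6442] 0.059
```

View pics/w3.png

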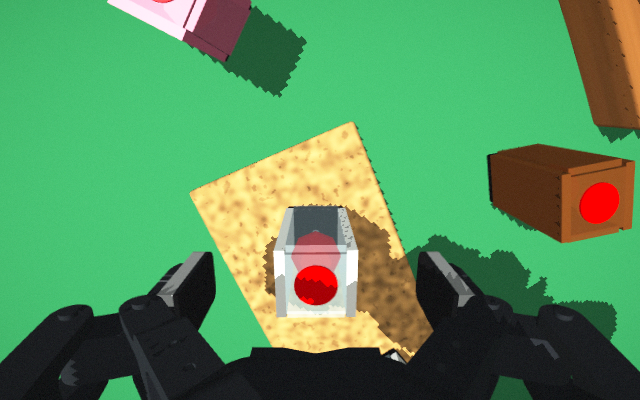

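The cell is centred between the fingers at about (315,260). Its frosted faces are parallel to the pads. I'll go down and close in steps, watching the force.

>>> carry_out:
  claw: [8.5, 8.5, 8.5, 7, 5.5, 4.5, 4, 3.7, 3.5, 3.4, 3.4, 3.4]
  translation:
    - [0, 0, 1.5]
    - [0, 0, 1.1]
    - [0, 0, 0]
    - [0, 0, 0]
    - [0, 0, 0]
    - [0, 0, 0]
    - [0, 0, 0]
    - [0, 0, 0]
    - [0, 0, 0]
    - [0, 0, 0]
    - [0, 0, 0]
    - [0, 0, 0]
  twist: [0, 0, 0, 0, 0, 0, 0, 0, 0, 0, 0, 0]

```text
clock: 7.75
tcp_pos: [0.5506, -0.1187, 0.0203]
ee_rot: [-3.142, -0.0, 0.923]
wrist_force: [-0.2, 0.4, 0.2]
gripper_width: 0.0341
gripper_force: 0.0
```

>>> carry_out:
  claw: [3.3, 3.25, 3.2, 3.15, 3.15, 3.15]
  translation:
    - [0, 0, 0]
    - [0, 0, 0]
    - [0, 0, 0]
    - [0, 0, 0]
    - [0, 0, 0]
    - [0, 0, 0]
  twist: [0, 0, 0, 0, 0, 0]

```text
clock: 8.35
tcp_pos: [0.5509, -0.1189, 0.0205]
ee_rot: [3.141, -0.0, 0.922]
wrist_force: [0.2, -0.5, 0.3]
gripper_width: 0.0321
gripper_force: 16.3
```

>>> carry_out:
  claw: [3.12, 3.1, 3.1, 3.1]
  translation:
    - [0, 0, 0]
    - [0, 0, 0]
    - [0, 0, 0]
    - [0, 0, 0]
  twist: [0, 0, 0, 0]

```text
clock: 8.75
tcp_pos: [0.5509, -0.1189, 0.0205]
ee_rot: [3.141, -0.0, 0.922]
wrist_force: [2.2, -1.7, 2.1]
gripper_width: 0.0317
gripper_force: 32.5
```

>>> carry_out:
  claw: [3.12, 3.12, 3.12, 3.12, 3.12, 3.12, 3.12, 3.12, 3.12, 3.12, 3.12]
  translation:
    - [0, 0, -0.5]
    - [0, 0, -1]
    - [0, 0, -2]
    - [0, 0, -2.5]
    - [0, 0, -2.5]
    - [0, 0, -2.5]
    - [0, 0, -2.5]
    - [0, 0, -2.5]
    - [0, 0, -2]
    - [0, 0, -0.5]
    - [0, 0, 0]
  twist: [0, 0, 0, 0, 0, 0, 0, 0, 0, 0, 0]

```text
clock: 9.85
tcp_pos: [0.5507, -0.1186, 0.2059]
ee_rot: [3.141, -0.001, 0.923]
wrist_force: [0.0, -0.3, -1.2]
gripper_width: 0.0317
gripper_force: 32.1
```

```bash
python3 -c "
import numpy as np
for i in range(12):
    p=np.radians(52.8+3*i); print(np.round([.11*np.cos(p)+2.89*np.sin(p),.11*np.sin(p)-2.89*np.cos(p)],1))"
```

```text
[ 2.4 -1.7]
[ 2.5 -1.5]
[ 2.5 -1.4]
[ 2.6 -1.3]
[ 2.7 -1.1]
[ 2.7 -1. ]
[ 2.8 -0.8]
[ 2.8 -0.7]
[ 2.8 -0.6]
[ 2.9 -0.4]
[ 2.9 -0.3]
[ 2.9 -0.1]
```

>>> carry_out:
  claw: [3.12, 3.12, 3.12, 3.12, 3.12, 3.12, 3.12, 3.12, 3.12, 3.12, 3.12, 3.12]
  translation:
    - [2.4, -1.7, 0]
    - [2.5, -1.5, 0]
    - [2.5, -1.4, 0]
    - [2.6, -1.3, 0]
    - [2.7, -1.1, 0]
    - [2.7, -1.0, 0]
    - [2.8, -0.8, 0]
    - [2.8, -0.7, 0]
    - [2.8, -0.6, 0]
    - [2.9, -0.4, 0]
    - [2.9, -0.3, 0]
    - [2.9, -0.1, 0]
  twist: [-3, -3, -3, -3, -3, -3, -3, -3, -3, -3, -3, -3]

```text
clock: 11.05
tcp_pos: [0.5634, 0.2318, 0.2053]
ee_rot: [-3.142, -0.0, 1.555]
wrist_force: [0.1, -0.1, -0.2]
gripper_width: 0.0318
gripper_force: 32.1
```

>>> carry_out:
  claw: [3.12, 3.12, 3.12]
  translation:
    - [0, 0, 0]
    - [0, 0, 0]
    - [0, 0, 0]
  twist: [0, 0, 0]

```text
clock: 11.35
tcp_pos: [0.5638, 0.2285, 0.2053]
ee_rot: [3.141, 0.001, 1.55]
wrist_force: [-0.4, -0.7, -0.7]
gripper_width: 0.0314
gripper_force: 32.1
```

```bash
python3 - <<'E'
from fit import *
s=r.observe(); print(s["tcp_pos"].round(4),s["ee_rot"].round(4),s["gripper_force"])
for n in ["top","side","wrist"]:
    c=ext(n); im=optics.capture(n); cv2.imwrite(f"pics/{n}4.png",im[:,:,::-1])
    for k,z in dict(beam=.12,viewer=0).items():
        for d in optics.pinpoint(n,k)[:1]: print(n,k,round(d["conf"],2),np.round(d["xy"],1),np.round(onz(c,d["xy"],z),4))
t=cv2.imread("pics/top4.png")[170:300,170:310]; w=cv2.imread("pics/wrist4.png")
cv2.imwrite("pics/m4.png",np.hstack([cv2.resize(t,(430,400)),w[:,140:500]]))
E
```

```text
[0.5638 0.2285 0.2053] [3.1415e+00 9.0000e-04 1.5501e+00] 32.06706941127777
top beam 0.9 [206.5 231.5] [0.5614 0.2397 0.12  ]
top viewer 0.74 [388.5 240. ] [ 0.5297 -0.2337  0.    ]
side beam 0.63 [247.9 138.1] [0.5679 0.2253 0.12  ]
side viewer 0.61 [249.7 176.8] [0.5669 0.235  0.    ]
wrist beam 0.86 [317.1 205.3] [0.5652 0.2298 0.12  ]
wrist viewer 0.86 [315.  173.6] [0.5637 0.2298 0.    ]
```

View pics/m4.png

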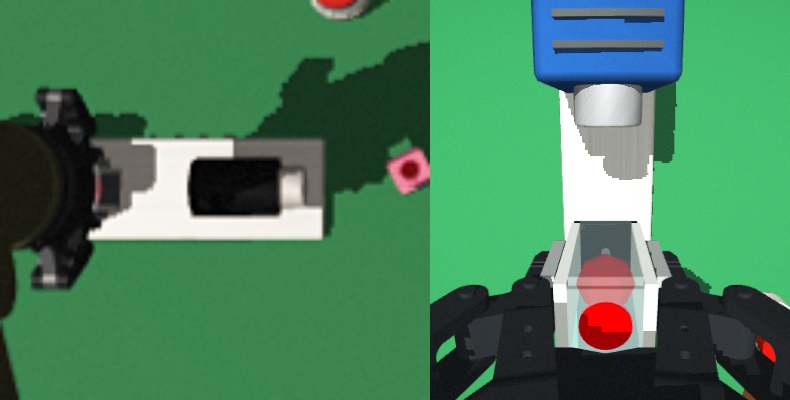

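The cell is held upright between the nozzle and tube. In the right half of the picture the plate edges are near x=560 and 652, and the nozzle near 574 and 642. I'll use these to work out the beam line.

```bash
python3 - <<'E'
from fit import *
c=ext("wrist"); im=cv2.imread("pics/wrist4.png").astype(int); g=(im[:,:,1]-im[:,:,2]>60)
for row in (140,160,180,200,210):
    # walk outward from the middle to first green pixel; right edge may be in shadow
    l=317
    while not g[row,l]: l-=1
    a=im[row,340:385]; rr=340+int(np.argmax(np.abs(np.diff(a.sum(1)))))
    L=onz(c,(l+.5,row),.018); R=onz(c,(rr+.5,row),.018); print(row,l,rr,L.round(4),R.round(4),((L+R)/2).round(4))
    
for row in (95,105,112):
    l=317
    d=im[row].sum(1); 
    sat=im[row].max(1)-im[row].min(1)
    x=np.where((sat<25)&(d>200))[0]; x=x[(x>275)&(x<360)]
    j=np.abs(np.diff(d[270:365])); print(row,[(270+int(k),int(j[k])) for k in np.argsort(-j)[:5]])
for xy in ((284,100),(352,100)): print(onz(c,xy,.12).round(4))
E
```

```text
140 270 363 [0.5216 0.2671 0.018 ] [0.6107 0.2654 0.018 ] [0.5662 0.2663 0.018 ]
160 270 362 [0.5207 0.2479 0.018 ] [0.61   0.2461 0.018 ] [0.5654 0.247  0.018 ]
180 271 362 [0.5206 0.2281 0.018 ] [0.6103 0.2263 0.018 ] [0.5655 0.2272 0.018 ]
200 272 361 [0.5206 0.2077 0.018 ] [0.6096 0.2059 0.018 ] [0.5651 0.2068 0.018 ]
210 272 361 [0.52   0.1972 0.018 ] [0.6098 0.1955 0.018 ] [0.5649 0.1963 0.018 ]
95 [(285, 186), (274, 175), (282, 128), (283, 128), (275, 106)]
105 [(277, 236), (284, 102), (363, 88), (351, 85), (283, 77)]
112 [(280, 280), (284, 126), (283, 123), (351, 98), (363, 96)]
[0.545  0.3012 0.12  ]
[0.5888 0.3004 0.12  ]
```

>>> carry_out:
  claw: [3.12, 3.12, 3.12, 3.12, 3.12, 3.12, 3.12, 3.12, 3.12, 3.12]
  translation:
    - [0, 0.15, 0]
    - [0, 0, 1]
    - [0, 0, 1.5]
    - [0, 0, 1.5]
    - [0, 0, 1.5]
    - [0, 0, 1.5]
    - [0, 0, 1.5]
    - [0, 0, 1]
    - [0, 0, 0.8]
    - [0, 0, 0]
  twist: [0, 0, 0, 0, 0, 0, 0, 0, 0, 0]

```text
clock: 12.8
tcp_pos: [0.5643, 0.229, 0.101]
ee_rot: [-3.14, 0.001, 1.551]
wrist_force: [-0.0, -0.0, -1.0]
gripper_width: 0.0319
gripper_force: 32.1
```

>>> carry_out:
  claw: [3.12, 3.12, 3.12]
  translation:
    - [0, 0, 0]
    - [0, 0, 0]
    - [0, 0, 0]
  twist: [0, 0, 0]

```text
clock: 13.1
tcp_pos: [0.5655, 0.2295, 0.1031]
ee_rot: [3.14, -0.001, 1.551]
wrist_force: [0.1, -0.4, -0.3]
gripper_width: 0.0317
gripper_force: 32.1
```

```bash
python3 - <<'E'
from fit import *
s=r.observe(); print(s["tcp_pos"].round(4),s["ee_rot"].round(4),s["gripper_force"])
c=ext("side"); im=optics.capture("side"); P=s["tcp_pos"]+[0,0,.0175]
print(proj(c,P), [(d["conf"],d["xy"]) for d in optics.pinpoint("side","cell_red_center")])
x,y=proj(c,P)[0].astype(int)
cv2.imwrite("pics/s5.png",cv2.resize(np.ascontiguousarray(im[y-60:y+60,x-80:x+80,::-1]),None,fx=5,fy=5,interpolation=2))
E
```

```text
[0.5655 0.2295 0.1031] [ 3.1403e+00 -8.0000e-04  1.5508e+00] 32.0672482252121
[[246.2360303  137.41385552]] [(0.77, [246.0, 140.3]), (0.75, [375.4, 245.8])]
```

View pics/s5.png

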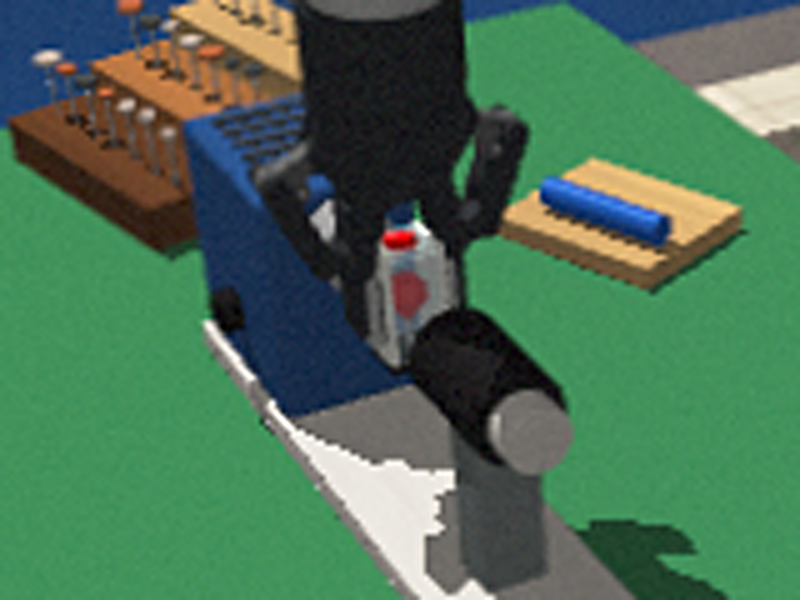

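The red stone sits at about (408,295) in the crop, where the projected beam centre falls. The cell is upright and clear of the tube and nozzle. I'm handing the job in.

```bash
python3 -c "
from bench import r
print(r.job_done())"
```

```text
the job is handed in; nothing more can be done
None
```

I handed the job in at about 13 s with the arm holding the red cell by its frosted faces, upright and square in the beam at about 32 N a finger. By my measurements the stone is within about 1–2 mm of the beam's middle; no verdict came back.

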